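# Pop and open the photometer's sample lid

### The job

Get the bench photometer ready for the next sample: press down the release tab in front of its lid until the lid springs up, then push the lid over backwards until it is fully open against its stop and stays there. Use only the fingertips or the outside of the fingers, and push gently: pinch and lift nothing, and leave the bottles and jars around the photometer where they stand.

Things in the scene. Friction and masses are not known exactly. Their poses are not given: they have to be found in the camera images.
- photometer: White plastic bench photometer, fixed to the bench, 220 mm deep (its x) by 130 wide (its y). Origin: centre of its underside, on the bench; z up; its x runs from the display end (nearer the robot) to the hinge end. It turns up to 0.5 rad either way from the robot's x. The flat deck with the display, 60 mm high, is its front part; behind the middle stands the sample compartment (88 mm by 108 mm, rim 91 mm high), covered by the lid.
- tab_top (a point): Centre of the upper face of the release tab, a grey plastic rocker pad 34 mm (x) by 36 mm (y), 8 mm thick, lying level 80 mm above the bench over the deck, in the middle of the width, 38 mm in front of the lid's front edge. The point turns with the tab, at rest its axes are the photometer's. Between pad and lid stands the tab's own hook, up to 102 mm high, 30 mm wide; press the pad, not the hook.
- tab (a joint): Tab angle in rad: 0 at rest, 0.24 fully pressed (stop). The pad swings down about a level axis 32 mm behind its centre (towards the lid). The hook lets the lid go at about 0.18, which is about 6 mm down at the pad's centre; the stop is about 8 mm down. Its spring takes about 2 N to start and 3 to 4 N at the bottom; it springs back when let go.
- lid (a joint): Lid angle in rad: 0 shut, 1.92 fully open against its stop (leaning 20 degrees backwards past upright; a rubber-soft stop that gives about 3 mm at the free edge under 10 N). Released, a spring lifts the lid to about 0.85 and no farther; above that the hinge is slightly stiff (about 0.03 N m): near and past upright the lid stays where it is left, lower it may sink back to 0.85. Pushing takes about 1 N at its free edge. It cannot be raised while latched.
- lid_edge (a point): Middle of the lid's free (front) edge, at its underside; moves with the lid; 86 mm from the hinge line, 92 mm above the bench when shut. The grey lid is a plate 86 mm (hinge to free edge) by 108 mm wide by 10 mm thick. A small catch lip, 24 mm wide, 4 mm thick, sticks 6 mm out of the middle of this edge. The point's axes turn with the lid: x from free edge to hinge, y along the hinge, z out of the upper face.
- lid_mid (a point): Centre of the lid plate, half-way through its thickness (43 mm from the hinge); axes as lid_edge.
- lid_hinge (a point): Middle of the lid's hinge line, 92 mm above the bench, on the far (+x of the photometer) end of the compartment, 100 mm behind the photometer's origin; the hinge line runs along the photometer's y. The lid's underside lies in the plane through this line; fixed.
- dropper: White dropper bottle, 38 mm across, 108 mm high, loose, stands beside the photometer; origin at the centre of its foot. Leave alone.
- amber: Amber glass bottle with black cap, 44 mm across, 95 mm high, loose, beside the photometer; origin at the centre of its foot. Leave alone.
- ointment: Low white ointment pot, 58 mm across, 48 mm high, loose, beside the photometer; origin at the centre of its foot. Leave alone.
- blackjar: Black jar, 50 mm across, 66 mm high, loose, beside the photometer; origin at the centre of its foot. Leave alone.

How it is judged:
On the way, in this order (a step that is already met when the one before it is completed fails the run):
1. the tab has been pressed and the lid has sprung up (value of joint lid above 0.6 rad), for 0.1 s.
2. the lid has been pushed fully open (value of joint lid above 1.77 rad), for 0.2 s.
At the end, for the whole second after the job is handed in: The lid stands open at more than 1.77 rad (within about 9 degrees of its stop at 1.92) and at rest, the tab is back up (below 0.06 rad), and the four bottles and jars stand upright (within 0.2 rad) within 15 mm of where they began (value of joint lid above 1.77 rad and velocity of joint lid between -0.1 and 0.1 rad/s and value of joint tab below 0.06 rad and distance of each of dropper, amber, ointment, blackjar from where it was at the start of the episode below 0.015 m and angle between each of dropper, amber, ointment, blackjar's own z axis and vertical below 0.2 rad); the robot touches nothing.
It fails at once if a bottle or jar was moved 15 mm, lifted or tipped (not (distance of each of dropper, amber, ointment, blackjar from where it was at the start of the episode below 0.015 m and angle between each of dropper, amber, ointment, blackjar's own z axis and vertical below 0.2 rad)).
It fails at once if the lid was pinched between the fingers (x of the grasp point in the frame of lid_mid between -0.043 and 0.043 m and y of the grasp point in the frame of lid_mid between -0.054 and 0.054 m and z of the grasp point in the frame of lid_mid between -0.005 and 0.005 m and contact force between the fingers and photometer above 3 N).
It fails at once if the tab was pinched between the fingers (x of the grasp point in the frame of tab_top between -0.017 and 0.017 m and y of the grasp point in the frame of tab_top between -0.018 and 0.018 m and z of the grasp point in the frame of tab_top between -0.012 and 0.003 m and contact force between the fingers and photometer above 3 N).
It fails at once if the photometer was pushed roughly (over 45 N) (contact force between the fingers and photometer above 45 N).
It also fails if it takes over 38 s, if anything falls off the work surface, if the arm or the gripper's body presses on something with over 40 N, if the wrist force passes 120 N, or if a joint passes its speed limit or range.

### The arm

A 7-joint arm with a two-finger parallel gripper is mounted at the origin on the work surface. World frame = base frame: x ahead of the robot, y to its left, z up, the work surface at z = 0. Lengths are in m, angles in rad, forces in N, time in s.
With the tool pointing down it reaches from about 0.4 to 0.85 m from the base axis. Payload 6.9 kg.
Tool frame: the origin (TCP) lies between the finger pads; the fingertips stand 25 mm ahead of it and the grasp point (between the pads) lies 6 mm ahead of it; z points along the fingers, y is the line along which they close (so a half turn about z gives the same grasp; the last joint's range is limited). The gripper opens to 85 mm and grips with 20 to 120 N. Pads are 22 mm wide; open, the fingers measure 114 mm over their backs; the gripper's body (76 mm by 85 mm) begins 54 mm behind the grasp point. The pads swing forward as they close: fully open they stand 13 mm farther back than shut.
Start: joints at [1.312, 0.507, -0.238, 1.5, 0.126, 1.149, -0.155], TCP at [0.223, -0.584, 0.256] pointing down, gripper open.
Joint ranges: [-3.08, 3.08], [-0.24, 2.05], [-1.43, 1.35], [0, 2.5], [-1.52, 4.66], [0.17, 1.96], [-2.89, 2.89]. Speed limits (rad/s): [2.39, 2.39, 3.14, 3.14, 3.14, 3.14, 3.14].

### API

Orientations are given as a unit quaternion [w, x, y, z].
In Python, from cell import * gives the robot as it stands.
- The arm moves only by the tool carry_out, never from a script. Its argument "motion" is a list of rows, each an object with "translation": the shift along the tool's x, y, z in mm, a list of three; "delta_rot": the turn, a rotation vector about the tool's x, y, z in degrees, a list of three; "hand": the finger opening in mm, from 0 to 85.4. In form: [{"translation": [dx, dy, dz], "delta_rot": [wx, wy, wz], "hand": hand}, ...]. A call has 1 to 10 rows; each row shifts and turns the commanded pose from where the row before left it, along the tool's axes as they then stand; what a row does not reach is not made up. A row lasts 1/12 s, in which the tool goes at most 41.7 mm and 7.16 degrees, less where a joint would pass 70% of its speed; a pose out of reach is approached as far as the arm can. A call is refused whole if a number of a shift passes 41.7 or a number of a turn 7.16, either way. A call with a gripper value outside its range is refused whole. The fingers move at their own pace and stop on an object; "force" is the grip in N (left out, the last holds). Time passes only in rows, so rows that do not move let the fingers close. It gives the time, the measured TCP pose, the force, the opening and the grip force at its end, in the units of the state.
- get_state(): the state, without advancing time (a new reading comes with each control period).
- snapshot(name): name is "side" or "top" or "wrist"; returns a dict with "frame" (480x640x3 uint8, red, green, blue), "fx", "fy", "cx", "cy" (pixels), "dist" ([k1, k2, p1, p2, k3] as OpenCV has them; the pictures are not rectified), "position" and "orientation" of the camera in the world; the wrist camera has in their place "hand_eye" (4x4, takes a point from camera to tool coordinates, whose origin is the TCP and whose axes are the flange's). Camera axes: x right, y down, z forward; pixel columns grow to the right and rows downward; lengths in m; the calibration is good to about 2 mm. A picture is of the moment at which its call begins: read the wrist's pose just before it. There is no depth.
- close_job(): hands the job in; it is judged then, once.
The state is a dict: "clock": time; "joints": joint angles; "qvel": joint speeds; "joint_efforts": joint torques, N m; "tool_pos": TCP position; "tcp_rot": TCP orientation; "wrist_force": force on the tool from outside, world axes, zero at the start; "moment": the same for the moment, N m; "finger_gap": finger opening in m; "finger_force": force on a finger pad.
Only numpy, scipy, OpenCV 4.12 (cv2) and the standard library are available. Lean on these libraries where they do the work, as an engineer would, in place of code of your own. Each camera call takes 0.05 s, during which the arm holds its last target. There are 200 camera calls.

## Working session

There is one attempt and no reset: what is moved stays moved. The work goes in short steps, Python scripts to look and compute and a tool call to move; the robot and the scene stay as the last step left them, time stands still between calls to the robot, and variables do not carry over. Pictures are saved under pics/ and viewed, at most 10 in all, crops included, and the job is handed in when it is done.

Besides the shell and the picture viewer there is one more tool, called after "Request:" as name(argument=value, ...) on one line, values as JSON. carry_out: Moves the arm, as the interface text tells. Its arguments: {"type":"object","properties":{"motion":{"type":"array","items":{"type":"object","properties":{"translation":{"type":"array","items":{"type":"number"}},"delta_rot":{"type":"array","items":{"type":"number"}},"hand":{"type":"number"}}}},"force":{"type":"number"}},"required":["motion"]}

```bash
mkdir -p pics; python3 - <<'E'
from cell import *
import cv2,pickle
print(get_state())
for n in("top","side"):
    s=snapshot(n);pickle.dump(s,open(n+".pkl","wb"))
    cv2.imwrite(f"pics/{n}0.png",s["frame"][:,:,::-1]);print({k:v for k,v in s.items() if k!="frame"})
E
```

```text
{'clock': 0.0, 'joints': array([ 1.31150302,  0.50832814, -0.23753765,  1.50111431,  0.12569146,
        1.14889885, -0.15480028]), 'qvel': array([-8.16589180e-04,  6.06827785e-04,  8.84240689e-04, -8.68086324e-06,
        2.73406636e-04,  1.17823274e-04, -1.19963731e-03]), 'joint_efforts': array([ 3.77367469e-04, -6.20596790e+01, -2.18643017e+00, -2.49661267e+01,
        1.27944496e-02,  1.19412286e-02, -5.99339543e-06]), 'tool_pos': array([ 0.22274913, -0.58347747,  0.25544249]), 'tcp_rot': array([-8.63541037e-04,  9.83409361e-01,  1.81398056e-01, -1.68817773e-04]), 'wrist_force': array([-0.43649646,  0.40037617, -0.60749555]), 'moment': array([0.00781922, 0.01981568, 0.03560089]), 'finger_force': 0.0, 'finger_gap': 0.08536349420638702}
{'fx': 539.0460978785162, 'fy': 539.0460978785162, 'cx': 318.25312091680587, 'cy': 247.38156136862725, 'dist': array([-0.02356352,  0.        ,  0.        ,  0.        ,  0.        ]), 'position': array([0.40168849, 0.05344867, 0.89760223]), 'orientation': array([-0.04804602,  0.70985256, -0.69998024,  0.06187563])}
{'fx': 565.8932829767812, 'fy': 565.8932829767812, 'cx': 320.8017278957161, 'cy': 241.81933416340343, 'dist': array([-0.16311411,  0.        ,  0.        ,  0.        ,  0.        ]), 'position': array([ 0.39479788, -0.79961908,  0.63372343]), 'orientation': array([-0.48546684,  0.87131972, -0.06393146,  0.03219714])}
```

View pics/top0.png

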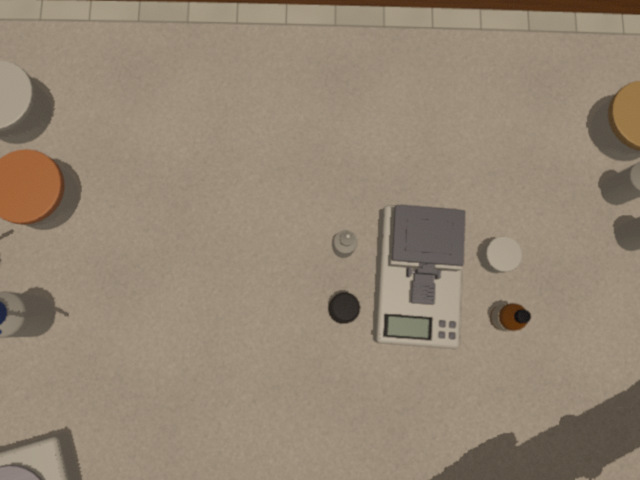

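View pics/side0.png

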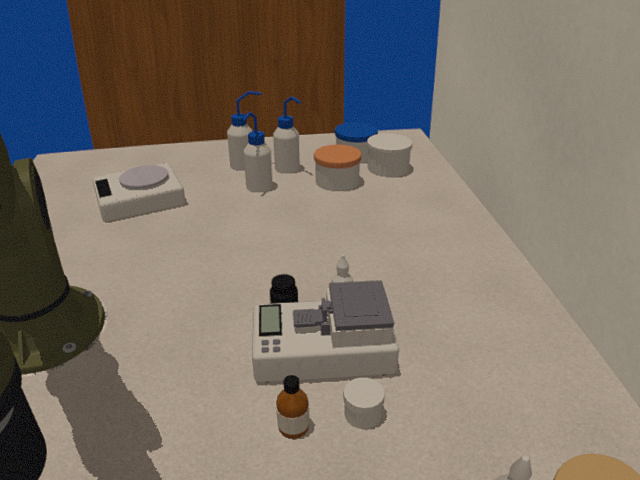

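The top view shows the photometer at about columns 377–465 and rows 205–347, with the pad near (424,290) and the lid from (395,206) to (463,268). The dropper is at (345,242), the black jar at (344,307), the ointment at (503,254) and the amber bottle at (514,317). I'll enlarge it to read the points more exactly.

```bash
python3 - <<'E'
import cv2,pickle
f=pickle.load(open("top.pkl","rb"))["frame"][195:355,330:535,::-1]
cv2.imwrite("pics/crop.png",cv2.resize(f,None,fx=3.7,fy=3.7,interpolation=cv2.INTER_CUBIC))
E
```

```text
(no output)
```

View pics/crop.png

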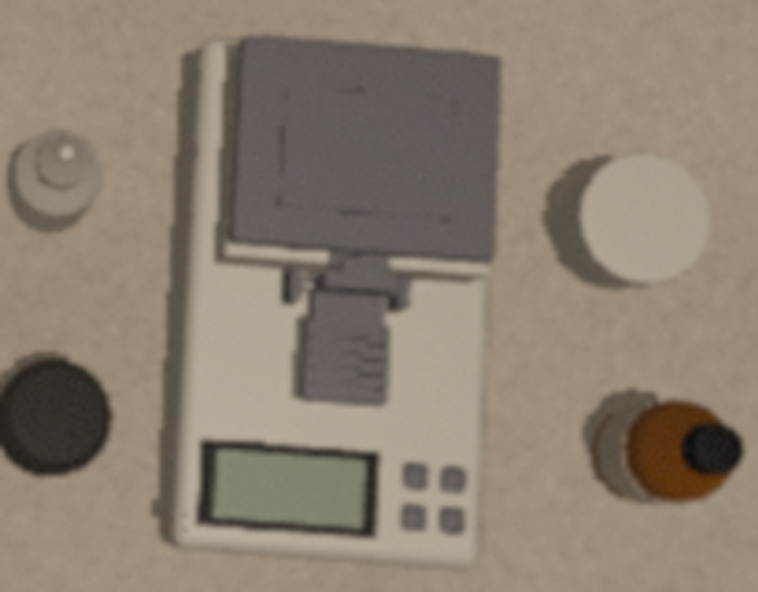

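The crop shows the lid's top corners at (243,38), (500,57), (494,263) and (233,242). The deck's front corners are at (178,545) and (475,563). I'll fit the pose to these points.

```bash
cat > h.py <<'E'
import numpy as np,cv2,pickle
from scipy.spatial.transform import Rotation as R
from scipy.optimize import least_squares
def rot(q): return R.from_quat(np.roll(q,-1))
def proj(s,P):
    r=rot(s["orientation"]).inv()
    K=np.array([[s["fx"],0,s["cx"]],[0,s["fy"],s["cy"]],[0,0,1]])
    return cv2.projectPoints(np.atleast_2d(P).astype(float),r.as_rotvec(),-r.apply(s["position"]),K,s["dist"])[0][:,0]
def ph(p,Q): c,s=np.cos(p[2]),np.sin(p[2]);Q=np.atleast_2d(Q);return np.c_[p[0]+c*Q[:,0]-s*Q[:,1],p[1]+s*Q[:,0]+c*Q[:,1],Q[:,2]]
E
python3 - <<'E'
from h import *
s=pickle.load(open("top.pkl","rb"));S=pickle.load(open("side.pkl","rb"))
px=np.array([(243,38),(500,57),(494,263),(233,242),(178,545),(475,563)])/3.7+[330,195]
Q=np.array([(100,54,102),(100,-54,102),(14,-54,102),(14,54,102),(-110,65,60),(-110,-65,60)])/1e3
r=least_squares(lambda p:(proj(s,ph(p,Q))-px).ravel(),[.5,-.1,0]);p=r.x
print(p,np.abs(r.fun).max(),np.round(r.fun,1))
print("side",proj(S,ph(p,Q)).round())
print(ph(p,np.array([(-24,0,80),(14,0,92),(100,0,92)])/1e3))
# objects
for n,u,z in(("drop",(345,243),.08),("jar",(344,307),.066),("oint",(503,254),.048),("amber",(523,316),.095)):
    print(n,least_squares(lambda a:(proj(s,[a[0],a[1],z])-u).ravel(),[.5,0]).x)
E
```

```text
[ 0.49183545 -0.12507594 -0.06206039] 2.0762438472559666 [-0.5 -1.2  0.6 -0.8  0.4 -0.5 -0.8 -0.3 -1.7  0.7  2.1  2. ]
side [[382. 279.]
 [394. 322.]
 [336. 325.]
 [329. 282.]
 [253. 302.]
 [252. 357.]]
[[ 0.46788166 -0.12358745  0.08      ]
 [ 0.5058085  -0.12594423  0.092     ]
 [ 0.59164294 -0.131278    0.092     ]]
drop [ 0.53755042 -0.00288169]
jar [ 0.44013417 -0.00278822]
oint [ 0.52897543 -0.25973131]
amber [ 0.42867173 -0.26895252]
```

Request:
carry_out(motion=[{"translation":[0,0,0],"delta_rot":[0,0,6.1],"hand":0},{"translation":[0,0,0],"delta_rot":[0,0,6.1],"hand":0},{"translation":[0,0,0],"delta_rot":[0,0,6.1],"hand":0},{"translation":[0,0,0],"delta_rot":[0,0,6.1],"hand":0},{"translation":[10,-24,0],"delta_rot":[0,0,0],"hand":0},{"translation":[10,-24,0],"delta_rot":[0,0,0],"hand":0},{"translation":[10,-24,0],"delta_rot":[0,0,0],"hand":0},{"translation":[10,-24,0],"delta_rot":[0,0,0],"hand":0},{"translation":[10,-24,0],"delta_rot":[0,0,0],"hand":0},{"translation":[10,-24,0],"delta_rot":[0,0,0],"hand":0}])

```text
clock: 0.93
tool_pos: [0.2919, -0.4424, 0.2559]
tcp_rot: [-0.0, 1.0, -0.031, -0.0]
wrist_force: [0.7, -0.5, 0.8]
finger_gap: -0.0002
finger_force: 0.0
```

Request:
carry_out(motion=[{"translation":[10,-24,0],"delta_rot":[0,0,0],"hand":0},{"translation":[10,-24,0],"delta_rot":[0,0,0],"hand":0},{"translation":[10,-24,0],"delta_rot":[0,0,0],"hand":0},{"translation":[10,-24,0],"delta_rot":[0,0,0],"hand":0},{"translation":[10,-24,0],"delta_rot":[0,0,0],"hand":0},{"translation":[10,-24,0],"delta_rot":[0,0,0],"hand":0},{"translation":[10,-24,0],"delta_rot":[0,0,0],"hand":0},{"translation":[10,-24,0],"delta_rot":[0,0,0],"hand":0},{"translation":[0,0,0],"delta_rot":[0,0,0],"hand":0},{"translation":[0,0,0],"delta_rot":[0,0,0],"hand":0}])

```text
clock: 1.77
tool_pos: [0.3837, -0.2557, 0.2562]
tcp_rot: [-0.0, 1.0, -0.029, -0.0]
wrist_force: [0.2, -1.1, 0.1]
finger_gap: -0.0001
finger_force: 0.0
```

Request:
carry_out(motion=[{"translation":[11.6,-22.9,0],"delta_rot":[0,0,0],"hand":0},{"translation":[11.6,-22.9,0],"delta_rot":[0,0,0],"hand":0},{"translation":[11.6,-22.9,0],"delta_rot":[0,0,0],"hand":0},{"translation":[11.6,-22.9,0],"delta_rot":[0,0,0],"hand":0},{"translation":[11.6,-22.9,0],"delta_rot":[0,0,0],"hand":0},{"translation":[11.6,-22.9,0],"delta_rot":[0,0,0],"hand":0},{"translation":[0,0,30],"delta_rot":[0,0,0],"hand":0},{"translation":[0,0,30],"delta_rot":[0,0,0],"hand":0},{"translation":[0,0,30],"delta_rot":[0,0,0],"hand":0},{"translation":[0,0,0],"delta_rot":[0,0,0],"hand":0}])

```text
clock: 2.6
tool_pos: [0.4579, -0.1248, 0.1618]
tcp_rot: [-0.001, 1.0, -0.031, -0.004]
wrist_force: [-1.5, 0.7, -1.0]
finger_gap: 0.0003
finger_force: 0.0
```

```bash
python3 - <<'E'
from cell import *
import cv2
print(get_state()["tool_pos"])
a=snapshot("side")["frame"][200:400,200:440,::-1];b=snapshot("top")["frame"][180:360,330:520,::-1]
a=cv2.resize(a,(400,333));b=cv2.resize(b,(352,333))
import numpy as np
cv2.imwrite("pics/c1.png",cv2.resize(np.hstack([a,b]),(800,354)))
E
```

```text
[ 0.45791386 -0.12484708  0.16178934]
```

View pics/c1.png

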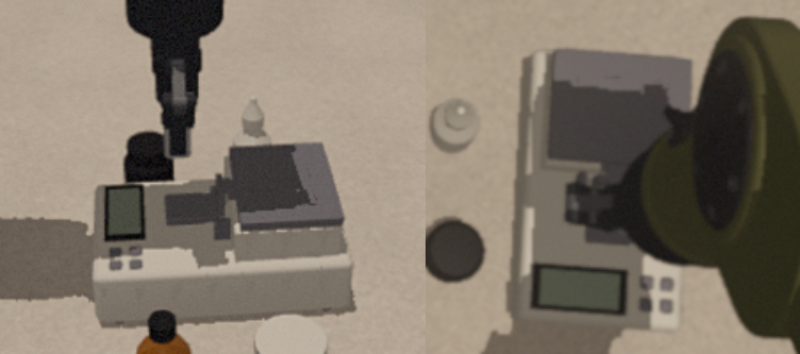

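The closed fingers hang over the pad, with the tips at about (178,155) in the side crop and the pad near (195,207). I'll go down now.

Request:
carry_out(motion=[{"translation":[0,0,16],"delta_rot":[0,0,0],"hand":0},{"translation":[0,0,16],"delta_rot":[0,0,0],"hand":0},{"translation":[0,0,14],"delta_rot":[0,0,0],"hand":0},{"translation":[0,0,3],"delta_rot":[0,0,0],"hand":0},{"translation":[0,0,0],"delta_rot":[0,0,0],"hand":0},{"translation":[0,0,0],"delta_rot":[0,0,0],"hand":0}])

```text
clock: 3.2
tool_pos: [0.4619, -0.1247, 0.1187]
tcp_rot: [0.0, 1.0, -0.031, 0.001]
wrist_force: [0.5, 0.1, 0.7]
finger_gap: -0.0003
finger_force: 0.0
```

Request:
carry_out(motion=[{"translation":[0,0,2],"delta_rot":[0,0,0],"hand":0},{"translation":[0,0,2],"delta_rot":[0,0,0],"hand":0},{"translation":[0,0,0],"delta_rot":[0,0,0],"hand":0}])

```text
clock: 3.45
tool_pos: [0.4612, -0.1243, 0.1136]
tcp_rot: [0.0, 1.0, -0.031, 0.0]
wrist_force: [-0.1, -0.8, -1.3]
finger_gap: -0.0
finger_force: 0.0
```

Request:
carry_out(motion=[{"translation":[0,0,3],"delta_rot":[0,0,0],"hand":0},{"translation":[0,0,3],"delta_rot":[0,0,0],"hand":0},{"translation":[0,0,3],"delta_rot":[0,0,0],"hand":0},{"translation":[0,0,2],"delta_rot":[0,0,0],"hand":0},{"translation":[0,0,0],"delta_rot":[0,0,0],"hand":0}])

```text
clock: 3.87
tool_pos: [0.4608, -0.1242, 0.1019]
tcp_rot: [-0.0, 1.0, -0.031, -0.0]
wrist_force: [-0.6, -0.4, 1.6]
finger_gap: 0.0001
finger_force: 0.9
```

Request:
carry_out(motion=[{"translation":[0,0,2],"delta_rot":[0,0,0],"hand":0},{"translation":[0,0,2],"delta_rot":[0,0,0],"hand":0},{"translation":[0,0,0],"delta_rot":[0,0,0],"hand":0}])

```text
clock: 4.12
tool_pos: [0.461, -0.1242, 0.0987]
tcp_rot: [0.0, 1.0, -0.031, 0.0]
wrist_force: [-3.6, 0.8, 11.7]
finger_gap: -0.0001
finger_force: 6.1
```

```bash
python3 - <<'E'
from cell import *
import cv2
print(get_state()["wrist_force"])
a=snapshot("side")["frame"][200:400,200:440,::-1]
cv2.imwrite("pics/c2.png",cv2.resize(a,(600,500)))
E
```

```text
[-3.60417222  0.76311929 11.72011366]
```

View pics/c2.png

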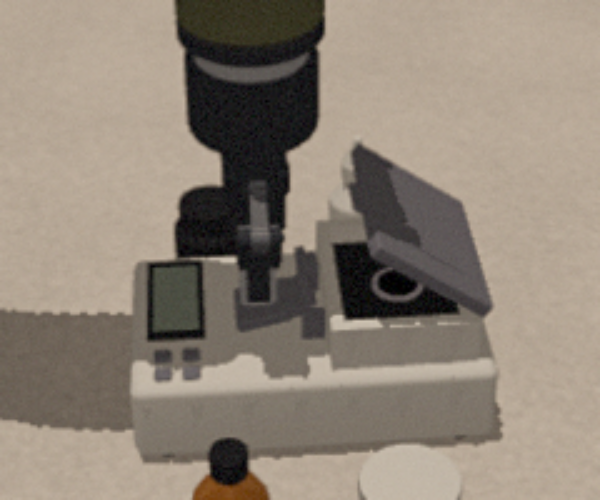

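The lid has sprung up, with its free edge near (365,190), and the tab is pressed. I'll lift the fingers, then push the lid back.

Request:
carry_out(motion=[{"translation":[0,0,-12],"delta_rot":[0,0,0],"hand":0},{"translation":[0,0,-20],"delta_rot":[0,0,0],"hand":0},{"translation":[0,0,-20],"delta_rot":[0,0,0],"hand":0},{"translation":[0,0,-20],"delta_rot":[0,0,0],"hand":0},{"translation":[0,0,0],"delta_rot":[0,0,0],"hand":0},{"translation":[15,0,0],"delta_rot":[0,0,0],"hand":0},{"translation":[15,0,0],"delta_rot":[0,0,0],"hand":0},{"translation":[10,0,0],"delta_rot":[0,0,0],"hand":0},{"translation":[6,0,0],"delta_rot":[0,0,0],"hand":0},{"translation":[0,0,0],"delta_rot":[0,0,0],"hand":0}])

```text
clock: 5.0
tool_pos: [0.5079, -0.1268, 0.1696]
tcp_rot: [-0.0, 1.0, -0.03, -0.0]
wrist_force: [-0.1, -0.5, 0.5]
finger_gap: 0.0004
finger_force: 0.0
```

Request:
carry_out(motion=[{"translation":[6,0,0],"delta_rot":[0,0,0],"hand":0},{"translation":[6,0,0],"delta_rot":[0,0,0],"hand":0},{"translation":[6,0,0],"delta_rot":[0,0,0],"hand":0},{"translation":[6,0,0],"delta_rot":[0,0,0],"hand":0},{"translation":[6,0,0],"delta_rot":[0,0,0],"hand":0}])

```text
clock: 5.42
tool_pos: [0.5373, -0.1289, 0.1703]
tcp_rot: [0.0, 1.0, -0.031, -0.0]
wrist_force: [-2.4, 1.3, 0.7]
finger_gap: 0.0004
finger_force: 0.7
```

Request:
carry_out(motion=[{"translation":[6,0,0],"delta_rot":[0,0,0],"hand":0},{"translation":[6,0,0],"delta_rot":[0,0,0],"hand":0},{"translation":[6,0,0],"delta_rot":[0,0,0],"hand":0},{"translation":[6,0,0],"delta_rot":[0,0,0],"hand":0},{"translation":[6,0,0],"delta_rot":[0,0,0],"hand":0}])

```text
clock: 5.83
tool_pos: [0.5676, -0.1306, 0.1702]
tcp_rot: [-0.0, 1.0, -0.031, 0.0]
wrist_force: [-1.0, 0.3, 0.3]
finger_gap: -0.0
finger_force: 0.3
```

Request:
carry_out(motion=[{"translation":[5,0,0],"delta_rot":[0,0,0],"hand":0},{"translation":[5,0,0],"delta_rot":[0,0,0],"hand":0},{"translation":[5,0,0],"delta_rot":[0,0,0],"hand":0},{"translation":[4,0,0],"delta_rot":[0,0,0],"hand":0},{"translation":[3,0,0],"delta_rot":[0,0,0],"hand":0},{"translation":[2,0,0],"delta_rot":[0,0,0],"hand":0},{"translation":[0,0,0],"delta_rot":[0,0,0],"hand":0}])

```text
clock: 6.42
tool_pos: [0.5912, -0.1321, 0.1702]
tcp_rot: [-0.0, 1.0, -0.03, 0.0]
wrist_force: [-0.2, -0.7, 0.2]
finger_gap: -0.0002
finger_force: 0.0
```

Request:
carry_out(motion=[{"translation":[2,0,0],"delta_rot":[0,0,0],"hand":0},{"translation":[2,0,0],"delta_rot":[0,0,0],"hand":0},{"translation":[0,0,0],"delta_rot":[0,0,0],"hand":0}])

```text
clock: 6.67
tool_pos: [0.5952, -0.1323, 0.1703]
tcp_rot: [-0.0, 1.0, -0.031, 0.0]
wrist_force: [0.7, -0.2, 0.1]
finger_gap: -0.0004
finger_force: 0.0
```

Request:
carry_out(motion=[{"translation":[2,0,0],"delta_rot":[0,0,0],"hand":0},{"translation":[2,0,0],"delta_rot":[0,0,0],"hand":0},{"translation":[0,0,0],"delta_rot":[0,0,0],"hand":0}])

```text
clock: 6.92
tool_pos: [0.5992, -0.1326, 0.1703]
tcp_rot: [-0.0, 1.0, -0.031, 0.0]
wrist_force: [-0.0, -0.9, 0.5]
finger_gap: 0.0003
finger_force: 0.0
```

```bash
python3 - <<'E'
from cell import *
import cv2
print(get_state()["wrist_force"])
a=snapshot("side")["frame"][200:400,200:440,::-1]
cv2.imwrite("pics/c3.png",cv2.resize(a,(600,500)))
E
```

```text
[-0.03042697 -0.87624418  0.49249147]
```

View pics/c3.png

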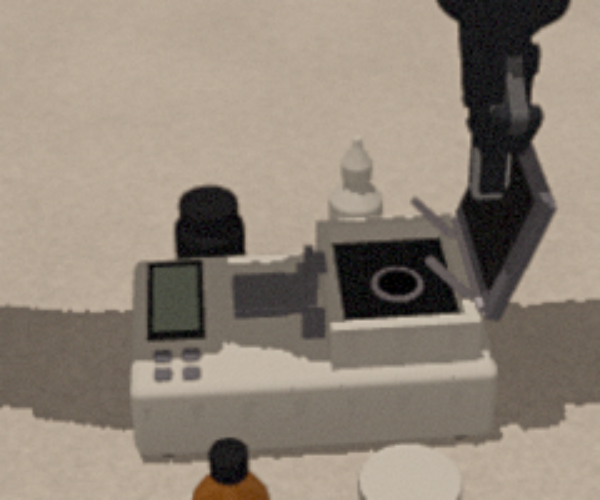

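The lid leans past upright, from its edge at about (553,205) to the hinge at about (490,310). The tips stand just in front of its underside and the tab is back up. I'll keep pushing until I feel the stop.

Request:
carry_out(motion=[{"translation":[2,0,0],"delta_rot":[0,0,0],"hand":0},{"translation":[2,0,0],"delta_rot":[0,0,0],"hand":0},{"translation":[2,0,0],"delta_rot":[0,0,0],"hand":0},{"translation":[0,0,0],"delta_rot":[0,0,0],"hand":0}])

```text
clock: 7.3
tool_pos: [0.6014, -0.1328, 0.17]
tcp_rot: [-0.0, 1.0, -0.031, -0.004]
wrist_force: [-12.4, 1.3, 9.0]
finger_gap: -0.0
finger_force: 7.1
```

Request:
carry_out(motion=[{"translation":[2,0,0],"delta_rot":[0,0,0],"hand":0},{"translation":[2,0,0],"delta_rot":[0,0,0],"hand":0},{"translation":[0,0,0],"delta_rot":[0,0,0],"hand":0}])

```text
clock: 7.55
tool_pos: [0.602, -0.1328, 0.1698]
tcp_rot: [-0.0, 0.999, -0.031, -0.007]
wrist_force: [-22.8, 2.3, 16.2]
finger_gap: -0.0002
finger_force: 13.7
```

The stop is reached. I'll retreat.

Request:
carry_out(motion=[{"translation":[-5,0,0],"delta_rot":[0,0,0],"hand":0},{"translation":[-5,0,0],"delta_rot":[0,0,0],"hand":0},{"translation":[-15,0,0],"delta_rot":[0,0,0],"hand":0},{"translation":[-20,0,0],"delta_rot":[0,0,0],"hand":0},{"translation":[-20,0,-20],"delta_rot":[0,0,0],"hand":0},{"translation":[-20,0,-30],"delta_rot":[0,0,0],"hand":0},{"translation":[-20,0,-30],"delta_rot":[0,0,0],"hand":0},{"translation":[-20,0,-20],"delta_rot":[0,0,0],"hand":0},{"translation":[0,0,0],"delta_rot":[0,0,0],"hand":0},{"translation":[0,0,0],"delta_rot":[0,0,0],"hand":0}])

```text
clock: 8.38
tool_pos: [0.4845, -0.1259, 0.2718]
tcp_rot: [0.001, 1.0, -0.031, 0.002]
wrist_force: [0.7, 0.4, -0.4]
finger_gap: 0.0002
finger_force: 0.0
```

```bash
python3 - <<'E'
from cell import *
import cv2
a=snapshot("side")["frame"][200:440,200:440,::-1]
cv2.imwrite("pics/c4.png",cv2.resize(a,(600,600)))
E
```

```text
(no output)
```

View pics/c4.png

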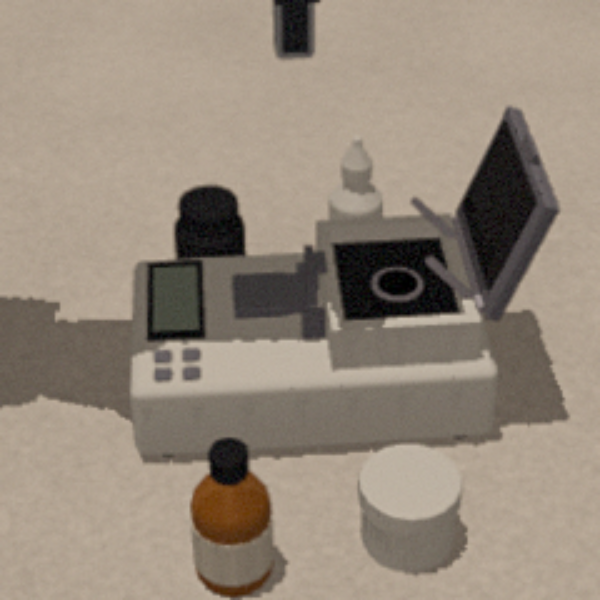

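The lid stays fully open, with its edge at about (555,210). The tab is up, the bottles stand where they were, and the arm is clear.

```bash
python3 -c "
from cell import *
print(close_job())"
```

```text
the job is handed in; nothing more can be done
None
```

The tab was pressed until the lid sprang up, and the lid was pushed back to its stop, where it stays open. The tab is back up, the bottles and jars stand where they were, and the job is handed in (about 8.4 s on the clock; no verdict was returned).

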